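# Line up the sample jars by size beside the mixer

## Task

Line up the four white screw-top jars in order of size on the row of black pads, one jar standing upright and centred on each pad: the largest on the pad next to the vortex mixer, then ever smaller along the row, the smallest at the far end. Do not knock over the glass beaker that stands among them.

Things in the scene. Friction and masses are not known exactly. Their poses are not given: they have to be found in the camera images.
- jar_s: the smallest of four closed screw-top sample jars: an upright plain cylinder, white plastic body with a blue screw lid, 33 mm in diameter (body and lid alike, so it can be gripped anywhere on its side), 56 mm tall, lid included, about 30 g. It stands loose on the bench. Origin: centre of its underside; z up along its axis.
- jar_m: the second smallest of four closed screw-top sample jars: an upright plain cylinder, white plastic body with a blue screw lid, 40 mm in diameter (body and lid alike, so it can be gripped anywhere on its side), 66 mm tall, lid included, about 50 g. It stands loose on the bench. Origin: centre of its underside; z up along its axis.
- jar_l: the second largest of four closed screw-top sample jars: an upright plain cylinder, white plastic body with a blue screw lid, 47 mm in diameter (body and lid alike, so it can be gripped anywhere on its side), 76 mm tall, lid included, about 80 g. It stands loose on the bench. Origin: centre of its underside; z up along its axis.
- jar_xl: the largest of four closed screw-top sample jars: an upright plain cylinder, white plastic body with a blue screw lid, 54 mm in diameter (body and lid alike, so it can be gripped anywhere on its side), 86 mm tall, lid included, about 120 g. It stands loose on the bench. Origin: centre of its underside; z up along its axis.
- pad_a: one of four like, flat black round rubber pads, 64 mm in diameter, fixed 100 mm apart in one straight row on a flat aluminium strip (95 x 400 mm, 4 mm thick, roughly across the robot's view). The letters say nothing about the place in the row. Origin: centre of the pad's underside, on the strip 4 mm above the bench; the pad's top is 2 mm above that (6 mm above the bench). x points across the row, y along the row.
- pad_b: one of four like, flat black round rubber pads, 64 mm in diameter, fixed 100 mm apart in one straight row on a flat aluminium strip (95 x 400 mm, 4 mm thick, roughly across the robot's view). The letters say nothing about the place in the row. Origin: centre of the pad's underside, on the strip 4 mm above the bench; the pad's top is 2 mm above that (6 mm above the bench). x points across the row, y along the row.
- pad_c: one of four like, flat black round rubber pads, 64 mm in diameter, fixed 100 mm apart in one straight row on a flat aluminium strip (95 x 400 mm, 4 mm thick, roughly across the robot's view). The letters say nothing about the place in the row. Origin: centre of the pad's underside, on the strip 4 mm above the bench; the pad's top is 2 mm above that (6 mm above the bench). x points across the row, y along the row.
- pad_d: one of four like, flat black round rubber pads, 64 mm in diameter, fixed 100 mm apart in one straight row on a flat aluminium strip (95 x 400 mm, 4 mm thick, roughly across the robot's view). The letters say nothing about the place in the row. Origin: centre of the pad's underside, on the strip 4 mm above the bench; the pad's top is 2 mm above that (6 mm above the bench). x points across the row, y along the row.
- mixer: small fixed vortex mixer just beyond one end of the row of pads (either end), about 135 mm from the nearest pad: grey block 100 x 90 mm, 45 mm high, with a blue collar and a round black rubber cup on top, 71 mm high in all. An open white plastic tub (90 x 90 mm, 55 mm high) stands beyond the other end. Origin: centre of the mixer's underside.
- beaker: empty open glass beaker, 52 mm wide, 70 mm tall, about 70 g, standing loose among the jars (as does a black rubber stopper, 48 mm wide and 34 mm tall). Not to be moved to the row. Origin: centre of its underside; z up along its axis.

How it is judged:
By the outcome, as a careful person would: the job done as asked, in the order asked, and still so for the second after the job is handed in, with the robot touching nothing.
It also fails if it takes over 112 s, if anything falls off the work surface, if the arm or the gripper's body presses on something with over 40 N, if the wrist force passes 120 N, or if a joint passes its speed limit or range.

## Robot

A 6-joint arm with a two-finger parallel gripper is mounted at the origin on the work surface. World frame = base frame: x ahead of the robot, y to its left, z up, the work surface at z = 0. Lengths are in mm, angles in rad, forces in N, time in s.
With the tool pointing down it reaches from about 400 to 825 mm from the base axis. Payload 7 kg.
Tool frame: the origin (TCP) lies at the very end of the fingers, on their centre line; the grasp point (between the pads) lies arm.tcp_to_grasp behind it (arm.tcp_to_grasp is the distance from the TCP to the grasp point, in mm); z points along the fingers, y is the line along which they close (so a half turn about z gives the same grasp; the last joint's range is limited). The gripper opens to 85 mm and grips with 20 to 120 N. Pads are 22 mm wide; open, the fingers measure 114 mm over their backs; the gripper's body (76 mm by 85 mm) begins 54 mm behind the grasp point. The pads swing forward as they close: fully open they stand 13 mm farther back than shut.
Start: joints at [-0.949, 0.359, 0.012, 0, -1.224, -0.288], TCP at [221.127, -637.729, 197.302] pointing down, gripper open.
Joint ranges: [-3.07, 3.07], [-1.43, 2.12], [-1.02, 1.25], [-3.03, 1.67], [-3.05, -0], [-3.03, 3.03]. Speed limits (rad/s): [2.39, 2.39, 3.01, 3.14, 3.14, 3.14].

## Interface

Orientations are given as a unit quaternion [x, y, z, w].
In Python, from plant import arm gives the robot as it stands. The module is installed in compiled form; this text tells all that it offers.
- The arm moves only by the shell command python3 -m jog 'ROWS'. ROWS is text: rows parted by semicolons, each of 7 numbers parted by spaces: the shift along the tool's x, y, z in mm, then the turn, a rotation vector about the tool's x, y, z in rad, then the closure, from 0 (fully open) to 1 (shut). In form: dx dy dz ax ay az fingers; .... A call has 1 to 8 rows; each row shifts and turns the commanded pose from where the row before left it, along the tool's axes as they then stand; what a row does not reach is not made up. A row lasts 1/12 s, in which the tool goes at most 41.7 mm and 7.16 degrees, less where a joint would pass 70% of its speed; a pose out of reach is approached as far as the arm can. A call is refused whole if a number of a shift passes 41.7 or a number of a turn 0.125, either way. A call with a gripper value outside its range is refused whole. The fingers move at their own pace and stop on an object; the grip force is fixed at half the most. Time passes only in rows, so rows that do not move let the fingers close. It gives the time, the measured TCP pose, the force, the opening and the grip force at its end, in the units of the state.
- arm.get_obs(): the state, without advancing time (a new reading comes with each control period).
- arm.snapshot(name): name is "side" or "top" or "wrist"; returns a dict with "frame" (420x560x3 uint8, blue, green, red), "camera_matrix" (3x3 intrinsics, pixels), "R" (3x3) and "t" (3): a world point X has camera coordinates R X + t. Camera axes: x right, y down, z forward; pixel columns grow to the right and rows downward; lengths in mm; the calibration is good to about 2 mm. A picture is of the moment at which its call begins. There is no depth.
- arm.hand_in(): hands the job in; it is judged then, once.
Trained networks look in the newest picture that a camera, given by its name, has taken for a name from the list of things; names that differ only in an ending like _2 or _b are one class to them, and where a whole thing is asked for, a point or a joint stands for the part that bears it (a point fixed in the world has none). Each returns a list of dicts, best first, with "score" (0 to 1); they miss things now and then, are a little off and sometimes report something else, mostly with a low value. They report only what shows in the picture. A call takes as long as a camera call.
- arm.recognise(camera, target): "location" ([column, row] as shares, 0 to 1, of the picture: columns of its width, rows of its height, amid what is visible of it).
The state is a dict: "clock": time; "joint_positions": joint angles; "joint_vel": joint speeds; "tau": joint torques, N m; "tool_pos": TCP position; "tool_rot": TCP orientation; "force": force on the tool from outside, world axes, zero at the start; "moment": the same for the moment, N m; "opening": finger opening in mm; "grasp_force": force on a finger pad.
Only numpy, scipy, OpenCV 4.12 (cv2) and the standard library are available. Lean on these libraries where they do the work, as an engineer would, in place of code of your own. Each camera call takes 0.05 s, during which the arm holds its last target. There are 200 camera calls.

## Working session

There is one attempt and no reset: what is moved stays moved. The work goes in short steps, Python scripts to look and compute and a shell command to move; the robot and the scene stay as the last step left them, time stands still between calls to the robot, and variables do not carry over. Pictures are saved under pics/ and viewed, at most 14 in all, crops included, and the job is handed in when it is done.

```bash
mkdir -p pics; cat > h.py <<'E'
import numpy as np, cv2
from plant import arm
from scipy.spatial.transform import Rotation as Ro
def ray(s,px):
    d=np.linalg.inv(s["camera_matrix"])@np.array([px[0],px[1],1.]); R=np.array(s["R"]); 
    return -R.T@np.array(s["t"]), R.T@d
def onz(s,px,z):
    c,d=ray(s,px); return c+d*(z-c[2])/d[2]
def proj(s,X):
    p=np.array(s["camera_matrix"])@(np.array(s["R"])@np.array(X)+np.array(s["t"])); return p[:2]/p[2]
E
python3 - <<'E'
from h import *
o=arm.get_obs(); print(o["clock"],o["tool_pos"],o["tool_rot"],o["opening"],arm.tcp_to_grasp)
print(Ro.from_quat(o["tool_rot"]).as_matrix().round(3))
for c in ("top","side"):
    s=arm.snapshot(c); cv2.imwrite(f"pics/{c}0.png",s["frame"]); np.save(f"{c}0.npy",s,allow_pickle=True)
    print(c,ray(s,(280,210))[0].round(0))
    for t in ("jar_s","jar_m","jar_l","jar_xl","pad_a","mixer","beaker"):
        r=arm.recognise(c,t)
        print(t,[(round(x["score"],2),[round(x["location"][0]*560),round(x["location"][1]*420)],onz(s,(x["location"][0]*560,x["location"][1]*420),6 if "pad" in t else 40).round(0)[:2]) for x in r[:5]])
E
```

```text
0.0 [ 220.94699006 -637.24568008  196.35614774] [-1.66050214e-01  9.86116950e-01  8.03113136e-04 -2.04551031e-04] 85.44871917100939 18.700000000000003
[[-0.945 -0.327 -0.001]
 [-0.327  0.945  0.002]
 [ 0.     0.002 -1.   ]]
top [413.  22. 862.]
jar_s [(0.86, [384, 263], array([ 443., -205.])), (0.68, [248, 251], array([469.,  59.]))]
jar_m [(0.86, [384, 263], array([ 443., -205.])), (0.68, [248, 251], array([469.,  59.]))]
jar_l [(0.86, [384, 263], array([ 443., -205.])), (0.68, [248, 251], array([469.,  59.]))]
jar_xl [(0.83, [311, 263], array([445., -64.]))]
pad_a [(0.9, [245, 172], array([637.,  68.])), (0.85, [198, 167], array([651., 165.])), (0.8, [291, 171], array([640., -31.])), (0.66, [338, 172], array([ 635., -130.]))]
mixer [(0.76, [402, 171], array([ 627., -254.])), (0.32, [311, 263], array([445., -64.])), (0.24, [341, 172], array([ 627., -129.]))]
beaker []
side [486. 842. 735.]
jar_s [(0.85, [317, 328], array([483., 322.])), (0.61, [326, 224], array([473.,  57.])), (0.59, [339, 154], array([ 444., -207.]))]
jar_m [(0.85, [317, 328], array([483., 322.])), (0.61, [326, 224], array([473.,  57.])), (0.59, [339, 154], array([ 444., -207.]))]
jar_l [(0.85, [317, 328], array([483., 322.])), (0.61, [326, 224], array([473.,  57.])), (0.59, [339, 154], array([ 444., -207.]))]
jar_xl [(0.97, [341, 187], array([442., -72.]))]
pad_a [(0.87, [245, 237], array([642.,  72.])), (0.84, [260, 181], array([ 635., -127.])), (0.62, [254, 207], array([637., -29.])), (0.28, [326, 224], array([471.,  20.]))]
mixer [(0.8, [267, 143], array([ 630., -244.]))]
beaker [(0.88, [326, 127], array([ 480., -334.]))]
```

View pics/top0.png

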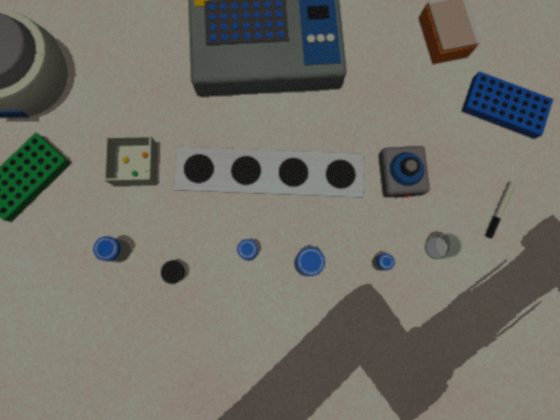

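View pics/side0.png

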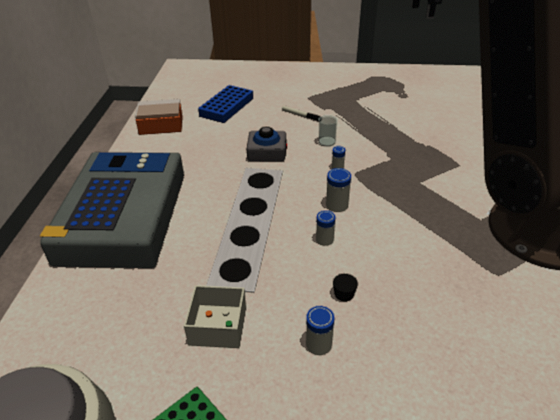

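The top view shows the row with pads at (199,168), (246,170), (293,172) and (340,174), and the mixer at the right end (405,170). The jars are at (106,249), (248,249), (311,262) and (386,261), the beaker is at (437,245) and the stopper at (173,271). The side view agrees. Next I'll segment the lids and pads in both views and triangulate.

```bash
cat >> h.py <<'E'
def blob(s,px,kind,r=22):
    f=s["frame"].astype(int); b,g,rr=f[...,0],f[...,1],f[...,2]
    m=((b-rr>45)&(b>70)) if kind=="lid" else (f.max(2)<60)
    w=np.zeros(m.shape,np.uint8); x,y=map(int,px); w[max(0,y-r):y+r,max(0,x-r):x+r]=1
    m=cv2.morphologyEx((m&(w>0)).astype(np.uint8),cv2.MORPH_CLOSE,np.ones((3,3)))
    cs,_=cv2.findContours(m,cv2.RETR_EXTERNAL,cv2.CHAIN_APPROX_NONE)
    return max(cs,key=cv2.contourArea)
def tri(a,pa,b,pb):
    c1,d1=ray(a,pa);c2,d2=ray(b,pb)
    k=np.linalg.lstsq(np.c_[d1,-d2],c2-c1,rcond=None)[0]
    p,q=c1+d1*k[0],c2+d2*k[1]; return (p+q)/2,np.linalg.norm(p-q)
E
python3 - <<'E'
from h import *
T=np.load("top0.npy",allow_pickle=True).item();S=np.load("side0.npy",allow_pickle=True).item()
L={"l?":((106,249),(320,317),76,47),"m?":((248,249),(326,218),66,40),"xl?":((311,262),(339,177),86,54),"s?":((386,261),(339,151),56,33)}
for n,(a,b,h,d) in L.items():
    ca=blob(T,a,"lid");cb=blob(S,b,"lid")
    ea=cv2.fitEllipse(ca); eb=cv2.boundingRect(cb)
    p,g=tri(T,ea[0],S,(eb[0]+eb[2]/2,eb[1]+eb[3]*.45))
    ppm=np.linalg.norm(proj(T,[450,0,h])-proj(T,[450,100,h]))/100
    print(n,np.round(ea[0],1),"dia",np.round(np.array(ea[1])/ppm,1),"side",eb,"tri",p.round(1),round(g,1),"top@h",onz(T,ea[0],h).round(1))
P=[((199,168),(235,270)),((246,170),(245,236)),((293,172),(254,207)),((340,174),(261,181))]
for a,b in P:
    ca=cv2.fitEllipse(blob(T,a,"pad",21));cb=cv2.fitEllipse(blob(S,b,"pad",19))
    p,g=tri(T,ca[0],S,cb[0]); print(np.round(ca[0],1),np.round(ca[1],1),"tri",p.round(1),round(g,1),"top@6",onz(T,ca[0],6).round(1),"side@6",onz(S,cb[0],6).round(1))
E
```

```text
l? [105.7 248.2] dia [42.7 45.6] side (307, 306, 27, 23) tri [477.2 323.4  73.8] 1.1 top@h [476.5 322.6  76. ]
m? [247.1 249. ] dia [36.4 37. ] side (317, 211, 18, 12) tri [472.7  60.2  63.5] 1.2 top@h [471.9  60.1  66. ]
xl? [310.2 261.2] dia [50.8 51.6] side (328, 168, 23, 15) tri [446.6 -56.9  85.1] 0.5 top@h [446.3 -56.8  86. ]
s? [385.5 261.5] dia [29.2 30. ] side (333, 146, 12, 8) tri [ 445.5 -205.3   53.9] 1.1 top@h [ 444.8 -204.7   56. ]
[198.3 168.2] [27.1 28.1] tri [649.2 165.6   3. ] 1.8 top@6 [647.5 165.1   6. ] side@6 [649.4 168.1   6. ]
[245.6 169.9] [26.8 27.8] tri [644.3  65.7   3.4] 1.8 top@6 [642.6  65.6   6. ] side@6 [644.6  68.2   6. ]
[292.9 171.9] [26.7 27.5] tri [639.  -34.5   3.2] 1.9 top@6 [637.3 -34.3   6. ] side@6 [639.3 -31.5   6. ]
[340.2 173.7] [26.6 27.9] tri [ 634.  -134.6    3.4] 2.2 top@6 [ 632.2 -134.     6. ] side@6 [ 634.6 -131.5    6. ]
```

The two views agree. The measured heights match the text, and the sizes are confirmed: XL (446,-57), L (477,323), M (472,60), S (445,-205). I'll square up the tool, then go over XL.

```bash
python3 -m jog '0 0 0 0 0 0.111 0;0 0 0 0 0 0.111 0;0 0 0 0 0 0.111 0;-14 36 0 0 0 0 0;-14 36 0 0 0 0 0;-14 36 0 0 0 0 0;-14 36 0 0 0 0 0;-14 36 0 0 0 0 0' && python3 -m jog '-14 36 0 0 0 0 0;-14 36 0 0 0 0 0;-14 36 0 0 0 0 0;-14 36 0 0 0 0 0;-14 36 0 0 0 0 0;-14 36 0 0 0 0 0;-14 36 0 0 0 0 0;-14 36 0 0 0 0 0' && python3 -m jog '-14 36 0 0 0 0 0;-14 36 0 0 0 0 0;-1 4 0 0 0 0 0;0 0 0 0 0 0 0;0 0 0 0 0 0 0'; python3 -c "
from h import *
o=arm.get_obs();print(Ro.from_quat(o['tool_rot']).as_matrix().round(3))
s=arm.snapshot('wrist');cv2.imwrite('pics/w1.png',s['frame']);np.save('w1.npy',s,allow_pickle=True);print(ray(s,(280,210)))"
```

```text
clock: 1.47
tool_pos: [291.2, -456.1, 197.3]
tool_rot: [-0.0, 1.0, -0.0, 0.0]
force: [2.0, 0.3, 0.5]
opening: 85.7
grasp_force: 0.0
clock: 2.13
tool_pos: [403.1, -167.8, 197.8]
tool_rot: [-0.0, 1.0, 0.0, 0.001]
force: [0.5, -0.5, 0.2]
opening: 85.8
grasp_force: 0.0
clock: 2.55
tool_pos: [431.6, -93.3, 197.3]
tool_rot: [-0.001, 1.0, -0.0, -0.0]
force: [-0.2, 1.3, -0.6]
opening: 85.2
grasp_force: 0.0
[[-1.    -0.002 -0.   ]
 [-0.002  1.    -0.   ]
 [ 0.    -0.    -1.   ]]
(array([360.15825357, -94.28335262, 373.92905789]), array([ 0.28743141, -0.00243766, -0.95784397]))
```

View pics/w1.png

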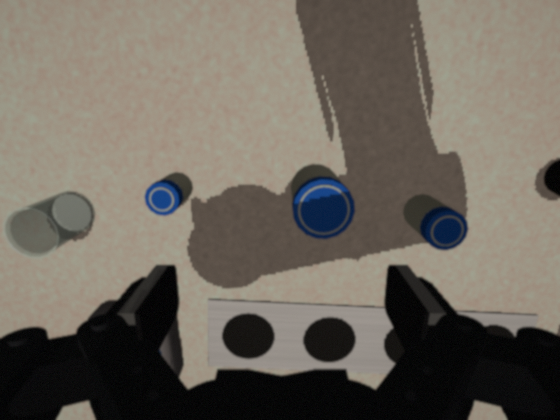

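The wrist view shows lids S (164,198), XL (324,208) and M (443,228), the beaker at (50,222), and two pads at (248,336) and (330,340). I'll check these against the earlier positions.

```bash
python3 - <<'E'
from h import *
s=np.load("w1.npy",allow_pickle=True).item()
for n,p,h in (("s",(164,198),56),("xl",(324,208),86),("m",(443,228),66)):
    c=blob(s,p,"lid",38);e=cv2.fitEllipse(cv2.convexHull(c));print(n,np.round(e[0],1),np.round(e[1],1),onz(s,e[0],h).round(1))
for p in ((248,336),(330,340)):
    e=cv2.fitEllipse(blob(s,p,"pad",32));print(np.round(e[0],1),np.round(e[1],1),onz(s,e[0],6).round(1))
E
```

```text
s [162. 198.] [32.1 34.4] [ 444.2 -205.9   56. ]
xl [320.6 194.2] [29.3 53.9] [432.5 -60.6  86. ]Traceback (most recent call last):
  File "<stdin>", line 4, in <module>
  File "h.py", line 17, in blob
    return max(cs,key=cv2.contourArea)
ValueError: max() iterable argument is empty
```

```bash
sed -i 's/((b-rr>45)&(b>70))/((b-rr>25)\&(b>1.7*rr))/' h.py; python3 - <<'E'
from h import *
s=np.load("w1.npy",allow_pickle=True).item()
for n,p,h in (("s",(164,198),56),("xl",(324,208),86),("m",(443,228),66)):
    c=blob(s,p,"lid",38);e=cv2.fitEllipse(cv2.convexHull(c));print(n,np.round(e[0],1),np.round(e[1],1),onz(s,e[0],h).round(1))
for p in ((248,336),(330,340)):
    e=cv2.fitEllipse(blob(s,p,"pad",32));print(np.round(e[0],1),np.round(e[1],1),onz(s,e[0],6).round(1))
E
```

```text
s [163.3 197.1] [33.5 36.2] [ 443.3 -204.6   56. ]
xl [322.7 207.2] [60.7 61.2] [444.  -58.4  86. ]
m [443.5 227.7] [40.1 44.9] [469.2  57.4  66. ]
[247.9 335.6] [42.6 49.6] [ 631.4 -134.2    6. ]
[329.  339.3] [42.1 49.7] [636.3 -34.6   6. ]
```

```bash
python3 -m jog '-14 36 0 0 0 0 0;0 0 0 0 0 0 0;0 0 40 0 0 0 0;0 0 40 0 0 0 0;0 0 40 0 0 0 0;0 0 25 0 0 0 0;0 0 15 0 0 0 0;0 0 0 0 0 0 0' && python3 -m jog '0 0 0 0 0 0 1;0 0 0 0 0 0 1;0 0 0 0 0 0 1;0 0 0 0 0 0 1;0 0 0 0 0 0 1;0 0 0 0 0 0 1'
```

```text
clock: 3.27
tool_pos: [442.8, -59.5, 34.3]
tool_rot: [0.001, 1.0, -0.001, -0.003]
force: [-0.6, 0.1, 0.7]
opening: 85.2
grasp_force: 0.0
clock: 3.77
tool_pos: [447.0, -57.6, 39.3]
tool_rot: [-0.001, 1.0, 0.0, 0.002]
force: [-1.3, -0.5, 5.6]
opening: 51.5
grasp_force: 61.3
```

```bash
python3 -m jog '0 0 -20 0 0 0 1;0 0 -20 0 0 0 1;-31 -13 0 0 0 0 1;-31 -13 0 0 0 0 1;-31 -13 0 0 0 0 1;-31 -13 0 0 0 0 1;-31 -13 0 0 0 0 1;-31 -12 0 0 0 0 1' && python3 -m jog '0 0 0 0 0 0 1;0 0 0 0 0 0 1;0 0 0 0 0 0 1;0 0 15 0 0 0 1;0 0 10 0 0 0 1;0 0 0 0 0 0 1;0 0 0 0 0 0 1'; python3 -c "
from h import *
o=arm.get_obs();print(o['tool_pos'])
s=arm.snapshot('top');cv2.imwrite('pics/t2.png',cv2.resize(s['frame'][100:300,200:480],(800,571)))
s=arm.snapshot('wrist');cv2.imwrite('pics/w2.png',s['frame']);np.save('w2.npy',s,allow_pickle=True)"
```

```text
clock: 4.43
tool_pos: [633.5, -135.4, 78.7]
tool_rot: [-0.0, 1.0, 0.0, 0.001]
force: [0.9, 0.7, -1.4]
opening: 51.2
grasp_force: 63.4
clock: 5.02
tool_pos: [630.8, -134.1, 52.2]
tool_rot: [-0.001, 1.0, -0.0, -0.001]
force: [0.5, -0.5, -0.6]
opening: 51.5
grasp_force: 63.4
[ 630.76135471 -134.13863004   52.23341079]
```

View pics/w2.png

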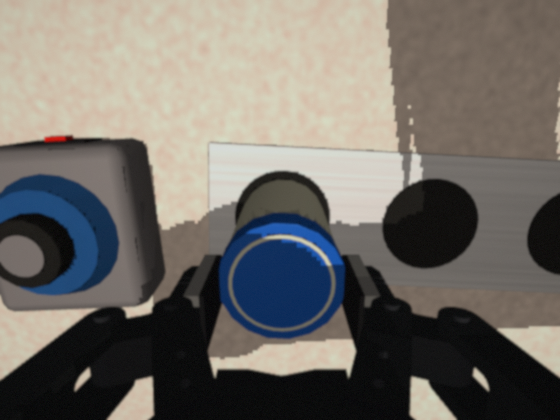

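The wrist view shows XL held upright with its lid at (283,280), over the pad beside the mixer. The next pad is at (430,223). I'll check the offset before lowering.

```bash
python3 - <<'E'
from h import *
s=np.load("w2.npy",allow_pickle=True).item()
c=blob(s,(282,280),"lid",68);e=cv2.fitEllipse(cv2.convexHull(c));print(np.round(e[0],1),np.round(e[1],1),onz(s,e[0],101).round(1))
# ring-centre estimate
print(onz(s,(280.5,284),101).round(1))
e=cv2.fitEllipse(blob(s,(430,223),"pad",58));print(np.round(e[0],1),np.round(e[1],1),onz(s,e[0],6).round(1))
for X in ([632.5,-134.2,6],[632.5,-134.2,101]): print(proj(s,X).round(1))
E
```

```text
[281.7 275.8] [125.2 128.6] [ 626.4 -134.7  101. ]
[ 630.1 -135.2  101. ]
[430.  223.3] [84.8 96.6] [636.2 -34.7   6. ]
[282.3 217.7]
[283.  289.3]
```

```bash
python3 -m jog '-1 0.5 4 0 0 0 1;0 0 2 0 0 0 1;0 0 1 0 0 0 1;0 0 1 0 0 0 1;0 0 0.5 0 0 0 1;0 0 0 0 0 0 1' 
```

```text
clock: 5.62
tool_pos: [633.6, -133.7, 45.5]
tool_rot: [-0.001, 1.0, -0.0, 0.001]
force: [-3.0, 2.7, 9.7]
opening: 50.9
grasp_force: 64.5
```

```bash
python3 -m jog '0 0 0 0 0 0 0;0 0 0 0 0 0 0;0 0 0 0 0 0 0;0 0 0 0 0 0 0;0 0 -20 0 0 0 0;0 0 -30 0 0 0 0;0 0 -30 0 0 0 0;0 0 -10 0 0 0 0' && python3 -m jog '12 38 0 0 0 0 0;12 38 0 0 0 0 0;12 38 0 0 0 0 0;12 38 0 0 0 0 0;12 38 0 0 0 0 0;12 38 0 0 0 0 0;12 38 0 0 0 0 0' &&  python3 -m jog '12 38 0 0 0 0 0;14 38 0 0 0 0 0;15 38 0 0 0 0 0;15 38 0 0 0 0 0;15 38 0 0 0 0 0;0 0 0 0 0 0 0;0 0 0 0 0 0 0'; python3 - <<'E'
from h import *
print(arm.get_obs()["tool_pos"])
s=arm.snapshot("top");cv2.imwrite("pics/t3.png",s["frame"][100:320,40:460]);np.save("t3.npy",s,allow_pickle=True)
p=proj(s,[633,-134,92]);c=cv2.fitEllipse(blob(s,p,"lid"));print(np.round(c[0],1),np.round(c[1],1),onz(s,c[0],92).round(1))
s=arm.snapshot("wrist");cv2.imwrite("pics/w3.png",s["frame"]);np.save("w3.npy",s,allow_pickle=True)
p=proj(s,[477,323,76]);c=cv2.fitEllipse(cv2.convexHull(blob(s,p,"lid",60)));print(np.round(c[0],1),np.round(c[1],1),onz(s,c[0],76).round(1))
E
```

```text
clock: 6.28
tool_pos: [635.0, -134.4, 138.5]
tool_rot: [-0.001, 1.0, -0.0, 0.003]
force: [0.7, -0.9, 1.1]
opening: 85.3
grasp_force: 0.0
clock: 6.87
tool_pos: [547.7, 133.6, 133.9]
tool_rot: [-0.0, 1.0, 0.0, 0.0]
force: [0.8, -0.4, -0.7]
opening: 85.0
grasp_force: 0.0
clock: 7.45
tool_pos: [476.4, 324.0, 133.5]
tool_rot: [-0.002, 1.0, -0.0, -0.0]
force: [-0.4, 0.3, 0.7]
opening: 85.4
grasp_force: 0.0
[476.43725501 323.99054848 133.53719767]
[346.9 163. ] [26.2 26.9] [ 631.  -132.1   92. ]
[284.  208.9] [64.4 65.3] [474.8 323.8  76. ]
```

View pics/t3.png

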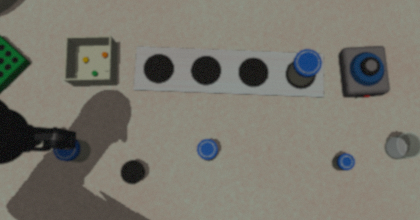

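XL stands upright on the pad beside the mixer, about 2 mm off centre, and the beaker is still standing. The gripper is over L, so I'll grasp it.

```bash
python3 -m jog '0 0 40 0 0 0 0;0 0 35 0 0 0 0;0 0 20 0 0 0 0;0 0 10 0 0 0 0;0 0 0 0 0 0 0;0 0 0 0 0 0 1;0 0 0 0 0 0 1;0 0 0 0 0 0 1' && python3 -m jog '0 0 0 0 0 0 1;0 0 0 0 0 0 1;0 0 0 0 0 0 1;0 0 0 0 0 0 1;0 0 -25 0 0 0 1;0 0 -25 0 0 0 1;0 0 0 0 0 0 1;0 0 0 0 0 0 1'
```

```text
clock: 8.22
tool_pos: [478.4, 322.7, 30.5]
tool_rot: [-0.0, 1.0, 0.001, 0.001]
force: [0.9, -0.4, 0.6]
opening: 51.9
grasp_force: 0.0
clock: 8.88
tool_pos: [478.3, 323.3, 81.3]
tool_rot: [-0.001, 1.0, 0.002, 0.002]
force: [-0.3, -0.3, -1.7]
opening: 44.4
grasp_force: 61.8
```

```bash
python3 -m jog '-16 -36 0 0 0 0 1;-16 -36 0 0 0 0 1;-16 -36 0 0 0 0 1;-16 -36 0 0 0 0 1;-16 -36 0 0 0 0 1;-16 -36 0 0 0 0 1;-16 -36 0 0 0 0 1;-16 -36 0 0 0 0 1' && python3 -m jog '-16 -36 0 0 0 0 1;-15 -34 0 0 0 0 1;0 0 0 0 0 0 1;0 0 20 0 0 0 1;0 0 15 0 0 0 1;0 0 0 0 0 0 1;0 0 0 0 0 0 1;0 0 0 0 0 0 1'; python3 - <<'E'
from h import *
print(arm.get_obs()["tool_pos"])
s=arm.snapshot("wrist");cv2.imwrite("pics/w4.png",s["frame"]);np.save("w4.npy",s,allow_pickle=True)
for X in ([637,-34.5,6],[637,-34.5,91]): print(proj(s,X).round(1))
c=cv2.fitEllipse(cv2.convexHull(blob(s,proj(s,[637,-34.5,91]),"lid",60)));print(np.round(c[0],1),np.round(c[1],1),onz(s,c[0],91).round(1))
E
```

```text
clock: 9.55
tool_pos: [605.6, 32.2, 78.5]
tool_rot: [-0.0, 1.0, 0.0, -0.0]
force: [0.2, 0.6, -1.2]
opening: 44.3
grasp_force: 61.8
clock: 10.22
tool_pos: [637.0, -35.7, 44.4]
tool_rot: [-0.001, 1.0, -0.0, 0.0]
force: [-0.2, -0.3, -1.0]
opening: 44.2
grasp_force: 61.9
[636.97910573 -35.69306227  44.3744736 ]
[284.2 220.3]
[285.9 285.3]
[281.6 272.8] [109.1 111.2] [631.3 -36.3  91. ]
```

View pics/w4.png

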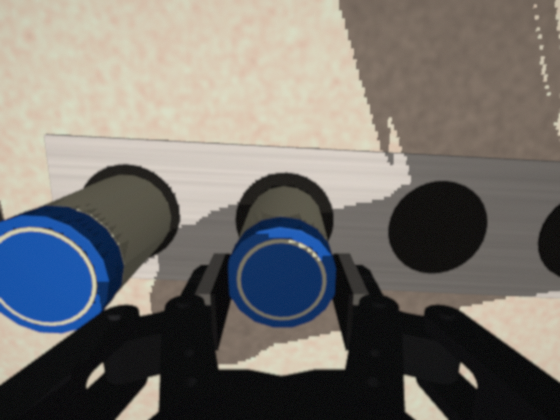

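The wrist view shows L held with its lid ring at (281,279) over the second pad, and XL standing well centred at the left. I'll nudge it, lower and release.

```bash
python3 -m jog '-1.5 1 4 0 0 0 1;0 0 2 0 0 0 1;0 0 1 0 0 0 1;0 0 1 0 0 0 1;0 0 0.5 0 0 0 1;0 0 0 0 0 0 1' 
```

```text
clock: 10.77
tool_pos: [639.4, -34.5, 37.0]
tool_rot: [-0.001, 1.0, 0.0, 0.001]
force: [-2.5, 2.4, 9.1]
opening: 43.9
grasp_force: 63.0
```

```bash
python3 -m jog '0 0 0 0 0 0 0;0 0 0 0 0 0 0;0 0 0 0 0 0 0;0 0 0 0 0 0 0;0 0 -20 0 0 0 0;0 0 -30 0 0 0 0;0 0 -30 0 0 0 0;0 0 -10 0 0 0 0' && python3 -m jog '28 16 0 0 0 0 0;28 16 0 0 0 0 0;28 16 0 0 0 0 0;28 16 0 0 0 0 0;28 16 0 0 0 0 0;26 14 0 0 0 0 0;0 0 0 0 0 0 0;0 0 0 0 0 0 0'; python3 - <<'E'
from h import *
print(arm.get_obs()["tool_pos"])
s=arm.snapshot("top");np.save("t5.npy",s,allow_pickle=True)
for X in ([633,-134,92],[637,-34,82]):
  c=cv2.fitEllipse(blob(s,proj(s,X),"lid"));print(np.round(c[0],1),np.round(c[1],1),onz(s,c[0],X[2]).round(1))
s=arm.snapshot("wrist");cv2.imwrite("pics/w5.png",s["frame"]);np.save("w5.npy",s,allow_pickle=True)
p=proj(s,[472,60,66]);c=cv2.fitEllipse(cv2.convexHull(blob(s,p,"lid",60)));print(np.round(c[0],1),np.round(c[1],1),onz(s,c[0],66).round(1))
E
```

```text
clock: 11.43
tool_pos: [640.4, -34.9, 129.9]
tool_rot: [-0.001, 1.0, -0.0, 0.003]
force: [1.3, 1.3, 0.8]
opening: 85.6
grasp_force: 0.0
clock: 12.1
tool_pos: [471.4, 59.7, 125.9]
tool_rot: [-0.002, 1.0, 0.0, 0.001]
force: [0.6, -0.1, 0.3]
opening: 85.3
grasp_force: 0.0
[471.39997478  59.65704785 125.91171301]
[346.9 163. ] [26.2 26.9] [ 631.  -132.1   92. ]
[294.5 162.7] [22.8 23.1] [635.4 -32.7  82. ]
[283.6 207.9] [54.2 55.5] [470.3  60.4  66. ]
```

```bash
python3 -m jog '0 0 40 0 0 0 0;0 0 35 0 0 0 0;0 0 20 0 0 0 0;0 0 8 0 0 0 0;0 0 0 0 0 0 0;0 0 0 0 0 0 1;0 0 0 0 0 0 1;0 0 0 0 0 0 1' && python3 -m jog '0 0 0 0 0 0 1;0 0 0 0 0 0 1;0 0 0 0 0 0 1;0 0 0 0 0 0 1;0 0 -25 0 0 0 1;0 0 -25 0 0 0 1;0 0 0 0 0 0 1;0 0 0 0 0 0 1'
```

```text
clock: 12.87
tool_pos: [473.3, 59.4, 23.7]
tool_rot: [-0.0, 1.0, 0.001, 0.001]
force: [-0.0, -0.1, 0.6]
opening: 51.7
grasp_force: 0.0
clock: 13.53
tool_pos: [473.3, 59.7, 74.3]
tool_rot: [-0.0, 1.0, 0.001, 0.002]
force: [0.0, -1.0, -0.7]
opening: 37.1
grasp_force: 60.4
```

```bash
python3 -m jog '-35 2 0 0 0 0 1;-35 2 0 0 0 0 1;-35 2 0 0 0 0 1;-35 0 0 0 0 0 1;-31 0 0 0 0 0 1;0 0 0 0 0 0 1;0 0 0 0 0 0 1;0 0 0 0 0 0 1' && python3 -m jog '0 0 20 0 0 0 1;0 0 15 0 0 0 1;0 0 0 0 0 0 1;0 0 0 0 0 0 1'; python3 - <<'E'
from h import *
s=arm.snapshot("wrist");cv2.imwrite("pics/w6.png",s["frame"])
for X in ([642.5,66,6],[642.5,66,81]): print(proj(s,X).round(1))
c=cv2.fitEllipse(cv2.convexHull(blob(s,proj(s,[642.5,66,81]),"lid",60)));print(np.round(c[0],1),np.round(c[1],1),onz(s,c[0],81).round(1))
E
```

```text
clock: 14.2
tool_pos: [641.9, 64.8, 70.9]
tool_rot: [-0.0, 1.0, -0.0, -0.001]
force: [-0.5, 0.5, -0.1]
opening: 36.9
grasp_force: 60.4
clock: 14.53
tool_pos: [641.6, 64.9, 37.0]
tool_rot: [-0.001, 1.0, -0.0, -0.001]
force: [0.9, 0.5, -0.3]
opening: 36.7
grasp_force: 60.4
[284.1 225.3]
[285.4 283.7]
[281.6 271.1] [92.1 93.6] [636.7  64.4  81. ]
```

View pics/w6.png

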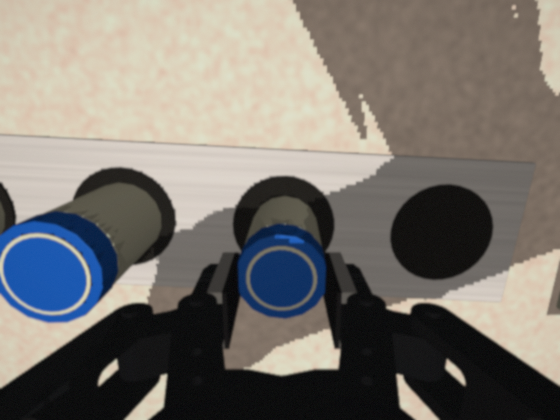

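M is held with its lid ring at (281,278) over the third pad, with L standing well at the left. I'll nudge it 2 mm, lower and release, then go to S.

```bash
python3 -m jog '-2 1 4 0 0 0 1;0 0 2 0 0 0 1;0 0 1 0 0 0 1;0 0 1 0 0 0 1;0 0 0.5 0 0 0 1;0 0 0 0 0 0 1' 
```

```text
clock: 15.08
tool_pos: [646.0, 66.3, 30.1]
tool_rot: [-0.001, 1.0, 0.0, 0.001]
force: [-1.2, 0.1, 5.5]
opening: 36.9
grasp_force: 61.2
```

```bash
python3 -m jog '0 0 0 0 0 0 0;0 0 0 0 0 0 0;0 0 0 0 0 0 0;0 0 0 0 0 0 0;0 0 -20 0 0 0 0;0 0 -30 0 0 0 0;0 0 -30 0 0 0 0;0 0 -10 0 0 0 0' && python3 -m jog '22 -30 0 0 0 0 0;22 -30 0 0 0 0 0;22 -30 0 0 0 0 0;22 -30 0 0 0 0 0;22 -30 0 0 0 0 0;22 -30 0 0 0 0 0;22 -30 0 0 0 0 0;22 -30 0 0 0 0 0' && python3 -m jog '23 -30 0 0 0 0 0;0 0 0 0 0 0 0;0 0 0 0 0 0 0;0 0 0 0 0 0 0'; python3 - <<'E'
from h import *
print(arm.get_obs()["tool_pos"])
s=arm.snapshot("top")
for X in ([633,-134,92],[637,-34,82],[642,66,72]):
  c=cv2.fitEllipse(blob(s,proj(s,X),"lid"));print(np.round(c[0],1),np.round(c[1],1),onz(s,c[0],X[2]).round(1))
s=arm.snapshot("wrist");cv2.imwrite("pics/w7.png",s["frame"])
p=proj(s,[445,-205,56]);c=cv2.fitEllipse(cv2.convexHull(blob(s,p,"lid",60)));print(np.round(c[0],1),np.round(c[1],1),onz(s,c[0],56).round(1))
E
```

```text
clock: 15.75
tool_pos: [647.3, 66.5, 123.5]
tool_rot: [-0.001, 1.0, 0.0, 0.003]
force: [1.8, 0.8, 0.5]
opening: 85.6
grasp_force: 0.0
clock: 16.42
tool_pos: [467.9, -175.2, 118.9]
tool_rot: [-0.001, 1.0, 0.0, 0.0]
force: [0.6, -0.4, 0.7]
opening: 85.7
grasp_force: 0.0
clock: 16.75
tool_pos: [446.5, -204.3, 119.0]
tool_rot: [0.0, 1.0, -0.0, 0.0]
force: [0.1, -0.2, 1.6]
opening: 85.7
grasp_force: 0.0
[ 446.48882106 -204.30702577  119.01573649]
[347.  161.5] [22.8 27.7] [ 633.9 -132.5   92. ]
[294.5 161.4] [20.  23.9] [638.  -32.7  82. ]
[243.3 161.1] [18.5 20. ] [642.8  66.6  72. ]
[278.5 204.5] [44.2 45.8] [ 443.3 -206.5   56. ]
```

```bash
python3 -m jog '1 -1 40 0 0 0 0;0 0 35 0 0 0 0;0 0 20 0 0 0 0;0 0 8 0 0 0 0;0 0 0 0 0 0 0;0 0 0 0 0 0 1;0 0 0 0 0 0 1;0 0 0 0 0 0 1' && python3 -m jog '0 0 0 0 0 0 1;0 0 0 0 0 0 1;0 0 0 0 0 0 1;0 0 0 0 0 0 1;0 0 0 0 0 0 1;0 0 -25 0 0 0 1;0 0 -25 0 0 0 1;0 0 0 0 0 0 1'
```

```text
clock: 17.52
tool_pos: [446.7, -205.0, 17.3]
tool_rot: [-0.001, 1.0, -0.0, 0.001]
force: [-0.1, 0.1, 0.6]
opening: 51.7
grasp_force: 0.0
clock: 18.18
tool_pos: [448.4, -205.7, 70.5]
tool_rot: [-0.001, 1.0, -0.001, 0.004]
force: [1.7, -0.2, -0.6]
opening: 29.3
grasp_force: 59.2
```

```bash
python3 -m jog '-6 37 0 0 0 0 1;-6 37 0 0 0 0 1;-6 37 0 0 0 0 1;-6 37 0 0 0 0 1;-6 37 0 0 0 0 1;-6 37 0 0 0 0 1;-6 37 0 0 0 0 1;-6 37 0 0 0 0 1' && python3 -m jog '-18 38 0 0 0 0 1;-18 38 0 0 0 0 1;-30 0 0 0 0 0 1;-30 0 0 0 0 0 1;-30 0 0 0 0 0 1;-29 0 0 0 0 0 1;0 0 0 0 0 0 1;0 0 0 0 0 0 1' && python3 -m jog '0 0 20 0 0 0 1;0 0 15 0 0 0 1;0 0 0 0 0 0 1;0 0 0 0 0 0 1'; python3 - <<'E'
from h import *
s=arm.snapshot("wrist");cv2.imwrite("pics/w8.png",s["frame"])
for X in ([648,166,6],[648,166,71]): print(proj(s,X).round(1))
c=cv2.fitEllipse(cv2.convexHull(blob(s,proj(s,[648,166,71]),"lid",60)));print(np.round(c[0],1),np.round(c[1],1),onz(s,c[0],71).round(1))
E
```

```text
clock: 18.85
tool_pos: [493.2, 93.0, 66.5]
tool_rot: [-0.0, 1.0, 0.0, 0.001]
force: [1.4, -1.0, -0.2]
opening: 28.9
grasp_force: 59.3
clock: 19.52
tool_pos: [648.6, 166.1, 65.1]
tool_rot: [0.0, 1.0, -0.0, -0.0]
force: [0.0, -0.5, -0.2]
opening: 28.8
grasp_force: 59.4
clock: 19.85
tool_pos: [646.6, 166.1, 30.7]
tool_rot: [-0.0, 1.0, -0.0, -0.001]
force: [1.5, 0.9, 1.7]
opening: 28.9
grasp_force: 59.4
[282.3 229.6]
[282.7 280.8]
[281.4 266.9] [73.8 77.2] [641.5 165.4  71. ]
```

View pics/w8.png

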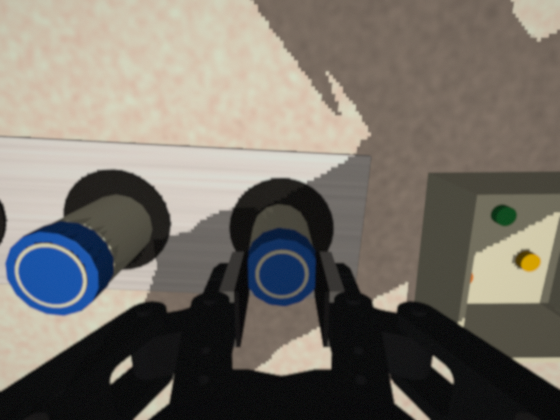

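S is held with its lid ring at (281,273) over the last pad, about 3.5 mm short in x. I'll correct that, lower and release.

```bash
python3 -m jog '-3 0.5 4 0 0 0 1;0 0 2 0 0 0 1;0 0 1 0 0 0 1;0 0 1 0 0 0 1;0 0 0.5 0 0 0 1;0 0 0 0 0 0 1' 
```

```text
clock: 20.4
tool_pos: [651.3, 167.1, 23.5]
tool_rot: [-0.001, 1.0, 0.0, 0.001]
force: [-0.3, -0.5, 4.4]
opening: 29.0
grasp_force: 60.1
```

Contact. I'll release, rise, back off toward the front and check.

```bash
python3 -m jog '0 0 0 0 0 0 0;0 0 0 0 0 0 0;0 0 0 0 0 0 0;0 0 0 0 0 0 0;0 0 -20 0 0 0 0;0 0 -30 0 0 0 0;0 0 -40 0 0 0 0;0 0 -40 0 0 0 0' && python3 -m jog '30 0 -10 0 0 0 0;30 0 -10 0 0 0 0;30 0 -10 0 0 0 0;30 0 0 0 0 0 0;30 0 0 0 0 0 0;20 0 0 0 0 0 0;0 0 0 0 0 0 0;0 0 0 0 0 0 0'; python3 - <<'E'
from h import *
s=arm.snapshot("top");cv2.imwrite("pics/t9.png",cv2.resize(s["frame"][130:290,150:470],(800,400)))
for X in ([633,-134,92],[637,-34,82],[642,66,72],[648,166,62]):
  c=cv2.fitEllipse(blob(s,proj(s,X),"lid"));print(np.round(c[0],1),np.round(c[1],1),onz(s,c[0],X[2]).round(1))
s=arm.snapshot("side");cv2.imwrite("pics/s9.png",cv2.resize(s["frame"][90:320,160:400],(600,575)))
E
```

```text
clock: 21.07
tool_pos: [649.8, 166.5, 152.8]
tool_rot: [-0.0, 1.0, -0.001, -0.001]
force: [1.7, 0.3, 0.2]
opening: 85.4
grasp_force: 0.0
clock: 21.73
tool_pos: [480.1, 167.0, 183.1]
tool_rot: [-0.001, 1.0, 0.001, 0.001]
force: [-0.0, 0.4, 0.2]
opening: 85.6
grasp_force: 0.0
[346.8 162.9] [26.1 26.9] [ 631.1 -132.1   92. ]
[294.5 162.8] [22.9 23. ] [635.4 -32.7  82. ]
[243.3 161.2] [18.9 19.8] [642.5  66.7  72. ]
[194.  160.6] [15.3 16.8] [647.7 164.2  62. ]
```

View pics/t9.png

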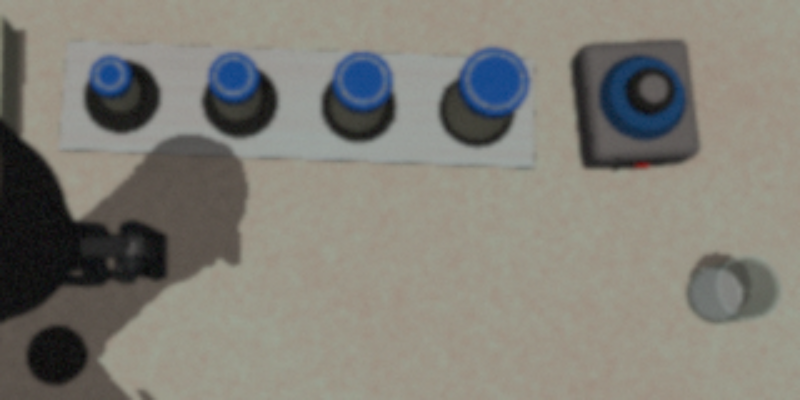

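View pics/s9.png

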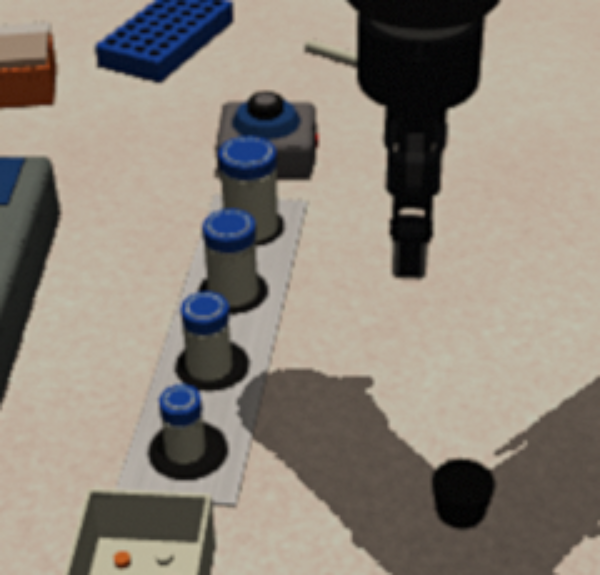

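All four jars stand upright and within about 2 mm of their pad centres. The order from the mixer is XL, L, M, S, the beaker is undisturbed and the arm is clear.

```bash
python3 -c "
from plant import arm
print(arm.hand_in())"
```

```text
the job is handed in; nothing more can be done
None
```

The job is handed in: all four jars stand upright within about 2 to 3 mm of their pad centres, largest by the mixer to smallest at the far end, with the beaker still standing and about 22 s used.

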